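# Opening check of the bakery's dial scale

## Task

Check the dial scale before the day's weighing. First lift the kraft packet off the pan and lay it flat on the counter clear of the scale, then, with the pan empty, roll the ribbed zero wheel with one fingertip until the broad zero block on the dial face stands at the tip of the pointer and take the finger off. Then press down the notched end of the steel check weight that lies flush in the wooden block so that its other end tips up, take it out and set it down gently, flat and in the middle of the pan, so that the released weight brings the pointer to the arrowhead check mark.

Things in the scene. Friction and masses are not known exactly. Their poses are not given: they have to be found in the camera images.
- scale: White dial bench scale, fixed, 170 x 277 mm, 100 mm high at the console. Origin: underside, on the counter; the scale reaches 135 mm to the left of it (pan) and 142 mm to the right (console), 85 mm to front and back. x points to its back (away from the robot at yaw 0), y to its left, z up. The square steel pan is on its left, the console with the sloping round dial (facing the robot) and, behind the dial on the console's flat top (z 101 mm), the zero wheel, is on its right.
- pan_centre (a point): Centre of the upper face of the scale's flat steel pan, 150 x 150 mm, edges along the scale's x and y, 94 mm above the counter when empty. The pan is sprung: it sinks 20 mm per kg (at most 20 mm).
- wheel_axle (a point): Middle of the zero wheel, on its axle, which lies along the scale's y. The ribbed wheel has radius 26 mm and width 18 mm; only about 10 mm of it stands out of the console top, between 4 mm high cheeks (slot 42 mm long along the scale's x), its topmost point 26 mm above this point. It turns with light friction (about 0.4 N at the rim) and stays where it is left. Press on its top with some 6 N while rolling; a light touch slips.
- zero_wheel (a joint): Angle of the zero wheel, rad: grows when the top of the wheel is rolled towards the scale's +x (away from the robot). It turns the dial face: +1 rad turns the face 0.4 rad anticlockwise (looking at the dial), about 16 mm at the marks. With an empty pan the zero block is at the pointer at 0. It starts positive, the zero block to the left of the pointer.
- pointer_tip (a point): Tip of the black pointer, 41 mm from the dial's centre. It points straight up the slope when the pan is empty and turns clockwise (looking at the dial) by 0.5 rad per 100 g on the pan.
- zero_mark (a point): Middle of the broad black zero block (8 mm wide), 41 mm from the dial's centre on the turning dial face, at the height of the pointer; it coincides with the pointer's tip when the pointer is on zero.
- check_mark (a point): Middle of the black arrowhead check mark (on the turning dial face, 2.0 rad clockwise from the zero block, where 400 g must read), at the height of the pointer; the other marks are thin ticks.
- weight_block: Wooden storage block, fixed, 150 x 90 x 50 mm high. Origin: centre of its underside. x along its length towards the end without notch, z up. The check weight lies in its pocket, flush with its top, along x. The thumb notch (end wall lowered to 26 mm height, 55 mm wide) is at its -x end, which faces the robot at yaw 0; the side walls are 17 mm thick.
- press_point (a point): Where to press: 36 mm from the middle of the weight towards the notched end, at the height of the block's top (50 mm). Fixed to the block.
- cradle (a joint): Tilt of the cradle under the weight, rad: 0 flush, grows to 0.55 as the notched end of the weight is pressed down (about 4 N; a fingertip 22 mm wide sinks 10 to 13 mm, down to a stop) and the other end rises. It pivots about the block's y axis 14.5 mm below the block's top, 6 mm from the middle of the weight towards the notch, and stays where it is left.
- weight_centre (a point): Centre of the steel check weight, a plain slab 90 x 50 x 12 mm, 400 g; x along its length (towards the end that tips up), z through its thickness, up. In the block its sides are walled in; tipped up, its far half stands out of the block (its far end about 25 mm up) and can be gripped across its 50 mm width, best 20 to 25 mm from its centre with the fingertips just above the block.
- packet_centre (a point): Centre (7 mm up) of the flat kraft packet on the pan, 62 (x) x 100 (y) x 14 mm, about 60 g; grip it across its 62 mm width.
- tape_roll: Roll of label tape, 98 x 96 x 25 mm, bystander. Origin under its centre.
- bell: Counter bell, 74 mm across, 57 mm high, bystander. Origin under its centre.
- pen: Marker pen, 135 mm long along its y, lying, bystander. Origin under its centre.
- sticks: Cup of wooden sticks, 71 x 87 x 145 mm, bystander. Origin under its centre.
- pan: The scale's pan (see pan_centre).
- weight: The check weight (see weight_centre); origin at the centre of its underside.
- packet: The kraft packet (see packet_centre); origin at the centre of its underside.
There are look-alikes about, which are no part of the job. What is shaped like the weight but turquoise is not meant.

How it is judged:
By the outcome, as a careful person would: the job done as asked, in the order asked, and still so for the second after the job is handed in, with the robot touching nothing.
It also fails if it takes over 72 s, if anything falls off the work surface, if the arm or the gripper's body presses on something with over 40 N, if the wrist force passes 120 N, or if a joint passes its speed limit or range.

## Robot

A 7-joint arm with a two-finger parallel gripper is mounted at the origin on a cart in front of the work surface, level with it; the furniture and walls round the work are solid. World frame = base frame: x ahead of the robot, y to its left, z up, the work surface at z = 0. Lengths are in m, angles in rad, forces in N, time in s.
With the tool pointing down it reaches from about 0.35 to 0.9 m from the base axis. Payload 8.1 kg.
Tool frame: the origin (TCP) lies at the very end of the fingers, on their centre line; the grasp point (between the pads) lies 19 mm behind it (arm.tcp_to_grasp is the z of the grasp point in the tool frame, in m); z points along the fingers, y is the line along which they close (so a half turn about z gives the same grasp; the last joint's range is limited). The gripper opens to 92 mm and grips with 3 to 60 N. Pads are 19 mm wide; open, the fingers measure 130 mm over their backs; the gripper's body (75 mm by 190 mm) begins 47 mm behind the grasp point.
Start: joints at [1.124, 0.434, 0.025, 1.573, -0.012, 1.134, -0.075], TCP at [0.211, -0.588, 0.19] pointing down, gripper open.
Joint ranges: [-2.62, 2.62], [-0.44, 2.09], [-1.27, 1.32], [0.08, 2.57], [-1.32, 4.46], [0.12, 2], [-2.74, 2.74]. Speed limits (rad/s): [2.22, 2.22, 3.01, 3.01, 3.14, 3.14, 3.14].

## Interface

Orientations are given as a rotation vector (axis times angle).
In Python, from cell import readout, vision, sign_off, arm gives the robot as it stands. The module is installed in compiled form; this text tells all that it offers.
- The arm moves only by the shell command python3 -m creep 'ROWS' [FORCE]. ROWS is JSON, a list of rows, each a list of 5 numbers: the shift along the tool's x, y, z in units of 4 cm (1.0 is 4 cm), then the turn about the tool's z in units of 4 degrees (1.0 is 4 degrees), then the opening, from 0 (shut) to 1 (fully open). A call has 1 to 12 rows; each row shifts and turns the commanded pose from where the row before left it, along the tool's axes as they then stand; what a row does not reach is not made up. A row lasts 1/8 s, in which the tool goes at most 62.5 mm and 10.7 degrees, less where a joint would pass 70% of its speed; a pose out of reach is approached as far as the arm can. A call with a number of a shift or a turn outside -1 to 1 is refused whole. A call with a gripper value outside its range is refused whole. The fingers move at their own pace and stop on an object; FORCE is the grip in N (left out, the last holds). Time passes only in rows, so rows that do not move let the fingers close. It gives the time, the measured TCP pose, the force, the opening and the grip force at its end, in the units of the state.
- readout.observe(): the state, without advancing time (a new reading comes with each control period).
- vision.get_image(name): name is "scene" or "top" or "wrist"; returns a dict with "pixels" (400x640x3 uint8, blue, green, red), "z_map" (400x640 float32, m along the optical axis (not along the pixel's ray), 0 where there is no reading), "camera_matrix" (3x3 intrinsics, pixels), "k1" (the pictures are not rectified: a ray, as slopes to the right and down, at radius r is drawn at 1 + k1 r^2 times it, then the intrinsics apply), "position" and "rotation" of the camera in the world. Camera axes: x right, y up, looking along -z (the intrinsics and any distortion apply to the point x, -y, -z); pixel columns grow to the right and rows downward; lengths in m; the calibration is good to about 2 mm. A picture is of the moment at which its call begins.
- sign_off(): hands the job in; it is judged then, once.
The state is a dict: "clock": time; "joints": joint angles; "dq": joint speeds; "joint_efforts": joint torques, N m; "position": TCP position; "ee_rot": TCP orientation; "force": force on the tool from outside, world axes, zero at the start; "ft_torque": the same for the moment, N m; "width": opening from 0.0 (shut) to 1.0 (fully open); "gripper_force": force on a finger pad.
Only numpy, scipy, OpenCV 4.12 (cv2) and the standard library are available. Lean on these libraries where they do the work, as an engineer would, in place of code of your own. Each camera call takes 0.05 s, during which the arm holds its last target. There are 200 camera calls.

## Working session

There is one attempt and no reset: what is moved stays moved. The work goes in short steps, Python scripts to look and compute and a shell command to move; the robot and the scene stay as the last step left them, time stands still between calls to the robot, and variables do not carry over. Pictures are saved under pics/ and viewed, at most 10 in all, crops included, and the job is handed in when it is done.

```bash
mkdir -p pics; cat > h.py <<'E'
import numpy as np, cv2
from cell import readout, vision
from scipy.spatial.transform import Rotation as R
def shot(n,name=None):
    im=vision.get_image(n)
    if name: cv2.imwrite(f'pics/{name}.png',im['pixels'])
    return im
def rays(im,px):
    K=im['camera_matrix'];k=float(im['k1'])
    d=np.array([k,0,0,0,0.])
    p=cv2.undistortPoints(np.array(px,float).reshape(-1,1,2),np.array(K,float),d).reshape(-1,2)
    return np.c_[p[:,0],-p[:,1],-np.ones(len(p))]
def pts(im,px):
    px=np.array(px).reshape(-1,2)
    z=im['z_map'][px[:,1].astype(int),px[:,0].astype(int)]
    return (rays(im,px)*z[:,None])@rot(im).T+im['position']
def rot(im):
    r=np.array(im['rotation']); return r if r.shape==(3,3) else R.from_rotvec(r).as_matrix() if r.size==3 else R.from_quat(r).as_matrix()
def cloud(im):
    v,u=np.mgrid[0:400,0:640]; return pts(im,np.c_[u.ravel(),v.ravel()]).reshape(400,640,3)
def onplane(im,px,z):
    d=rays(im,px)@rot(im).T; o=np.array(im['position']); return o+d*((z-o[2])/d[:,2])[:,None]
def tool():
    s=readout.observe(); return np.array(s['position']),R.from_rotvec(s['ee_rot']).as_matrix(),s
def rel(target,yaw=None):
    "shift in tool units (4cm) to world target"
    p,M,s=tool(); return (M.T@(np.array(target)-p))/0.04
E
python3 - <<'E'
from h import *
a=shot('scene','scene0');b=shot('top','top0')
cv2.imwrite('pics/a.png',np.vstack([a['pixels'],b['pixels']])[:, :])
p,M,s=tool();print(p,M,s)
print(a['position'],a['rotation'],b['position'],b['camera_matrix'],b['k1'])
E
```

```text
[ 0.21041722 -0.58796344  0.18891188] [[ 9.41523684e-01  3.36946234e-01 -6.22770182e-04]
 [ 3.36946777e-01 -9.41522797e-01  1.30077666e-03]
 [-1.48060527e-04 -1.43455244e-03 -9.99998960e-01]] {'clock': 0.1, 'joints': array([ 1.1244039 ,  0.43516397,  0.02499516,  1.57401963, -0.01159153,
        1.1339961 , -0.07513485]), 'dq': array([ 0.00152082, -0.00127287, -0.00017209, -0.0013118 ,  0.00214224,
       -0.00061241,  0.00063364]), 'joint_efforts': array([ 2.35010535e-03, -6.69132257e+01,  9.88030359e-01, -3.15146935e+01,
       -6.04706747e-02,  3.74219916e-02,  3.74679973e-05]), 'position': array([ 0.21041722, -0.58796344,  0.18891188]), 'ee_rot': array([-3.09395707e+00, -5.36948660e-01,  6.14187281e-04]), 'force': array([-0.15666486,  0.88936461,  0.24001399]), 'ft_torque': array([-0.00207745, -0.07587696,  0.04503592]), 'gripper_force': 0.0, 'width': 1.0021752191158886}
[-0.12518627 -1.36306893  0.68774719] [ 1.14405892 -0.27731292 -0.37422914] [ 0.20911286 -0.0786151   1.66343924] [[490.11364759   0.         312.2031909 ]
 [  0.         490.11364759 203.95871954]
 [  0.           0.           1.        ]] -0.10996325613024913
```

View pics/top0.png

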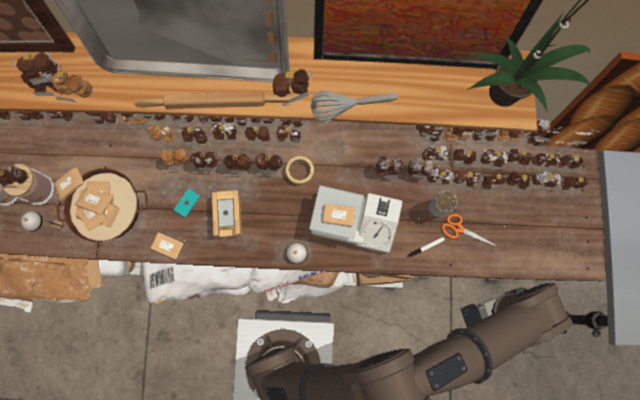

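View pics/scene0.png

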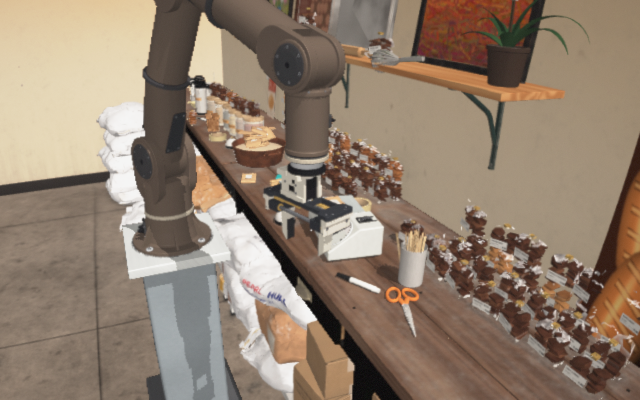

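```bash
python3 - <<'E'
from h import *
b=shot('top')
c=b['pixels'][175:270,150:410]
cv2.imwrite('pics/crop.png',cv2.resize(c,None,fx=3,fy=3,interpolation=cv2.INTER_CUBIC))
P=cloud(b)
def box(name,reg,zlo,zhi):
    x0,x1,y0,y1=reg; m=np.zeros((400,640),bool); m[y0:y1,x0:x1]=1
    m&=(P[...,2]>zlo)&(P[...,2]<zhi)
    q=P[m]; (c,sz,an)=cv2.minAreaRect((q[:,:2]*1000).astype(np.float32))
    print(name,m.sum(),c,sz,an,q[:,2].mean())
    print(cv2.boxPoints((c,sz,an)).round(0).tolist())
box('block',(205,250,180,250),.04,.06)
box('pan',(305,368,180,250),.085,.12)
box('packet',(315,362,195,235),.099,.115)
box('scale',(305,408,180,260),.03,.12)
box('console top',(358,408,180,260),.096,.108)
box('stray packet',(145,188,225,265),.005,.03)
box('sticks',(410,470,180,230),.03,.16)
box('bell',(280,312,235,270),.02,.08)
E
```

```text
block 983 (495.7712707519531, 216.12298583984375) (151.5804901123047, 91.41020202636719) 6.932747840881348 0.04905748104497846
[[415.0, 252.0], [426.0, 162.0], [577.0, 180.0], [565.0, 271.0]]
pan 2129 (505.65704345703125, -169.31175231933594) (180.1491241455078, 151.78927612304688) 80.42798614501953 0.09621479381498474
[[416.0, -246.0], [566.0, -271.0], [595.0, -93.0], [446.0, -68.0]]
packet 593 (497.74462890625, -160.56341552734375) (124.96024322509766, 144.90618896484375) 0.6328594088554382 0.10510199350668795
[[434.0, -89.0], [436.0, -234.0], [561.0, -232.0], [559.0, -87.0]]
scale 4227 (462.174560546875, -210.7830810546875) (287.19879150390625, 233.6980743408203) 82.97921752929688 0.08719015620423579
[[329.0, -339.0], [561.0, -368.0], [596.0, -83.0], [364.0, -54.0]]
console top 745 (522.5258178710938, -289.62591552734375) (141.7272186279297, 95.22528076171875) 83.8807144165039 0.10165488230375197
[[468.0, -355.0], [562.0, -365.0], [577.0, -224.0], [483.0, -214.0]]
stray packet 563 (383.4115295410156, 420.3608093261719) (130.46751403808594, 153.01707458496094) 2.844403028488159 0.010995339311925777
[[314.0, 494.0], [322.0, 341.0], [452.0, 347.0], [445.0, 500.0]]
sticks 564 (585.1302490234375, -542.6624755859375) (124.32160949707031, 137.16220092773438) 2.120882511138916 0.08355085495829792
[[520.0, -476.0], [526.0, -613.0], [650.0, -609.0], [645.0, -472.0]]
bell 307 (374.422607421875, -28.737812042236328) (63.999046325683594, 63.89179611206055) 3.485156774520874 0.03722702407597846
[[341.0, 1.0], [344.0, -63.0], [408.0, -59.0], [404.0, 5.0]]
```

View pics/crop.png

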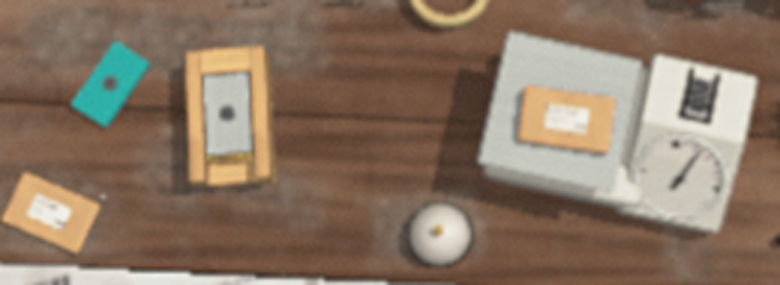

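```bash
python3 - <<'E'
from h import *
b=shot('top')
hsv=cv2.cvtColor(b['pixels'],cv2.COLOR_BGR2HSV)
P=cloud(b)
f=lambda u,v:(150+u/3,175+v/3)
c=onplane(b,[f(510,33),f(645,60),f(480,165)],.094);print('pan corners',c.round(3))
sub=hsv[200:230,318:360];m=((sub[...,1]>90)).astype(np.uint8)
q=np.argwhere(m)[:,::-1]+[318,200]
w=onplane(b,q,.107);print('packet',len(q),cv2.minAreaRect((w[:,:2]*1000).astype(np.float32)))
print('tape',onplane(b,[(299,170),(285,170),(299,186)],.02).round(3))
print('wheel',onplane(b,[f(700,95)],.11).round(3),'dial',onplane(b,[f(680,178)],.08).round(3), P[234,377])
print(rel([.50,-.16,.30]))
E
```

```text
pan corners [[ 0.59  -0.097  0.094]
 [ 0.566 -0.246  0.094]
 [ 0.442 -0.071  0.094]]
packet 394 ((494.8058776855469, -159.4270477294922), (96.64397430419922, 59.01799774169922), 84.3643798828125)
tape [[ 0.661 -0.023  0.02 ]
 [ 0.659  0.026  0.02 ]
 [ 0.604 -0.025  0.02 ]]
wheel [[ 0.527 -0.305  0.11 ]] dial [[ 0.44  -0.289  0.08 ]] [ 0.4412642  -0.29027877  0.07736655]
[10.42028902 -7.64075415 -2.76474199]
```

```bash
python3 -m creep '[[0,0,-0.9,0,1],[0.95,-0.69,-0.9,0,1],[0.95,-0.69,-0.9,0,1],[0.95,-0.69,0,0,1],[0.95,-0.69,0,0,1],[0.95,-0.69,0,0,1],[0.95,-0.69,0,0,1],[0.95,-0.69,0,0,1],[0.95,-0.69,0,0,1],[0.95,-0.69,0,0,1],[0.95,-0.69,0,0,1],[0.92,-0.74,0,0,1]]'
python3 -m creep '[[0,0,0,-1,1],[0,0,0,-1,1],[0,0,0,-1,1],[0,0,0,-1,1],[0,0,0,-1,1],[0,0,0,-1,1],[0,0,0,-1,1],[0,0,0,-1,1]]'
python3 -m creep '[[0,0,0,-1,1],[0,0,0,-1,1],[0,0,0,-1,1],[0,0,0,-1,1],[0,0,0,-1,1],[0,0,0,-1,1],[0,0,0,-1,1],[0,0,0,-1,1],[0,0,0,0,1]]'
python3 - <<'E'
from h import *
p,M,s=tool();print(p,np.degrees(np.arctan2(M[1,0],M[0,0])),s['joints'].round(2),s['clock'])
shot('wrist','w1')
E
```

```text
clock: 1.7
position: [0.5007, -0.159, 0.2976]
ee_rot: [3.095, 0.537, -0.0]
force: [0.7, -0.7, 0.6]
width: 0.999
gripper_force: 0.0
clock: 2.7
position: [0.4999, -0.1602, 0.2975]
ee_rot: [-2.826, -1.373, 0.001]
force: [0.6, -0.9, 0.6]
width: 1.0
gripper_force: 0.0
clock: 3.82
position: [0.4999, -0.1603, 0.2975]
ee_rot: [-2.341, -2.095, 0.0]
force: [-0.1, 0.0, 0.4]
width: 1.0
gripper_force: 0.0
[ 0.49992962 -0.16033068  0.29749698] 83.66260151684489 [ 0.55  0.23 -0.42  1.61  0.1   1.32 -0.  ] 3.825
```

View pics/w1.png

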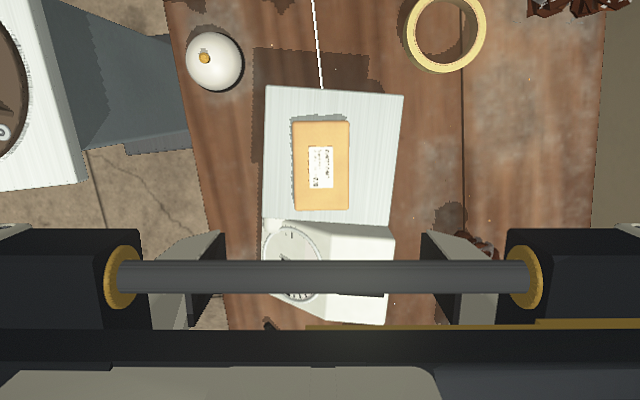

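```bash
python3 - <<'E'
from h import *
b=shot('wrist')
hsv=cv2.cvtColor(b['pixels'],cv2.COLOR_BGR2HSV)
sub=hsv[105:225,280:365];m=(sub[...,1]>100).astype(np.uint8)
q=np.argwhere(m)[:,::-1]+[280,105]
w=onplane(b,q,.107);r=cv2.minAreaRect((w[:,:2]*1000).astype(np.float32));print('packet',len(q),r, pts(b,[(308,200)]))
c=onplane(b,[(266,86),(404,96),(390,228),(262,218)],.0935);print(c.round(4),c.mean(0))
print(rel([r[0][0]/1000,r[0][1]/1000,.096]))
E
```

```text
packet 3838 ((497.7063903808594, -158.26968383789062), (97.11185455322266, 60.33127975463867), 84.1160888671875) [[ 0.47939547 -0.1944334   0.10666208]]
[[ 0.4491 -0.0678  0.0935]
 [ 0.595  -0.0945  0.0935]
 [ 0.5703 -0.2424  0.0935]
 [ 0.4223 -0.2134  0.0935]] [ 0.50919857 -0.1545334   0.0935    ]
[ 0.04428206 -0.06145029  5.03847298]
```

```bash
python3 -m creep '[[0.05,-0.05,0.9,0,1],[0,0,1,0,1],[0,0,1,0,1],[0,0,1,0,1],[0,0,0.7,0,1],[0,0,0.35,0,1],[0,0,0,0,1],[0,0,0,0,0.5],[0,0,0,0,0.5],[0,0,0,0,0.5],[0,0,0,0,0.5]]' 15
```

```text
clock: 5.3
position: [0.4985, -0.1582, 0.0999]
ee_rot: [2.34, 2.095, 0.0]
force: [0.7, 0.3, 0.1]
width: 0.614
gripper_force: 0.0
```

```bash
python3 -m creep '[[0,0,0,0,0.45],[0,0,0,0,0.45]]'
python3 - <<'E'
from h import *
b=shot('wrist','w2');P=cloud(b)
print(P[150:240:10,300:340:10,2].round(3))
E
```

```text
clock: 5.55
position: [0.4983, -0.1581, 0.0996]
ee_rot: [2.34, 2.096, -0.0]
force: [1.1, -0.0, -0.3]
width: 0.456
gripper_force: 0.0
[[0.106 0.105 0.107 0.106]
 [0.106 0.108 0.106 0.107]
 [0.106 0.107 0.107 0.107]
 [0.105 0.107 0.106 0.106]
 [0.106 0.106 0.106 0.105]
 [0.108 0.107 0.108 0.108]
 [0.108 0.108 0.107 0.107]
 [0.108 0.108 0.109 0.107]
 [0.107 0.108 0.107 0.106]]
```

View pics/w2.png

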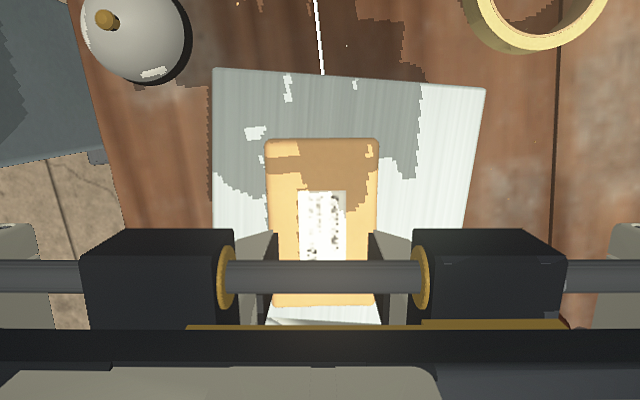

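```bash
python3 - <<'E'
from h import *
b=shot('wrist');p,M,s=tool()
def proj(X):
    c=(np.atleast_2d(X)-b['position'])@rot(b); c=c*[1,-1,-1]
    return cv2.projectPoints(c,np.zeros(3),np.zeros(3),b['camera_matrix'],np.array([float(b['k1']),0,0,0,0.]))[0].reshape(-1,2).round(0)
for h in (0,.02,.05):
    print(h,proj([p+M@[dx,dy,-h] for dy in(-.021,.021) for dx in (-.0095,.0095)]).tolist())
P=cloud(b)
for u in (255,264,270,276,368,374,380,388): print(u,[P[v,u].round(3).tolist() for v in (235,245,250,255)])
print(s['width'],s['gripper_force'])
c=b['pixels'][200:330,230:420];cv2.imwrite('pics/w3.png',cv2.resize(c,None,fx=4,fy=4))
E
```

```text
0 [[287.0, 239.0], [286.0, 207.0], [359.0, 239.0], [360.0, 207.0]]
0.02 [[283.0, 252.0], [282.0, 218.0], [363.0, 252.0], [364.0, 218.0]]
0.05 [[276.0, 279.0], [275.0, 239.0], [370.0, 279.0], [372.0, 239.0]]
255 [[0.469, -0.145, 0.144], [0.471, -0.145, 0.157], [0.473, -0.145, 0.164], [0.473, -0.145, 0.167]]
264 [[0.473, -0.146, 0.143], [0.475, -0.146, 0.158], [0.476, -0.146, 0.162], [0.476, -0.147, 0.164]]
270 [[0.476, -0.146, 0.145], [0.477, -0.148, 0.153], [0.478, -0.147, 0.16], [0.478, -0.148, 0.163]]
276 [[0.478, -0.148, 0.14], [0.478, -0.151, 0.145], [0.478, -0.153, 0.146], [0.477, -0.155, 0.146]]
368 [[0.52, -0.152, 0.14], [0.519, -0.157, 0.142], [0.519, -0.159, 0.143], [0.519, -0.161, 0.144]]
374 [[0.522, -0.151, 0.145], [0.521, -0.152, 0.153], [0.52, -0.152, 0.16], [0.52, -0.154, 0.16]]
380 [[0.525, -0.151, 0.144], [0.523, -0.151, 0.158], [0.522, -0.151, 0.161], [0.522, -0.153, 0.163]]
388 [[0.528, -0.152, 0.144], [0.526, -0.151, 0.157], [0.525, -0.152, 0.161], [0.524, -0.151, 0.168]]
0.44972644800804584 0.0
```

View pics/w3.png

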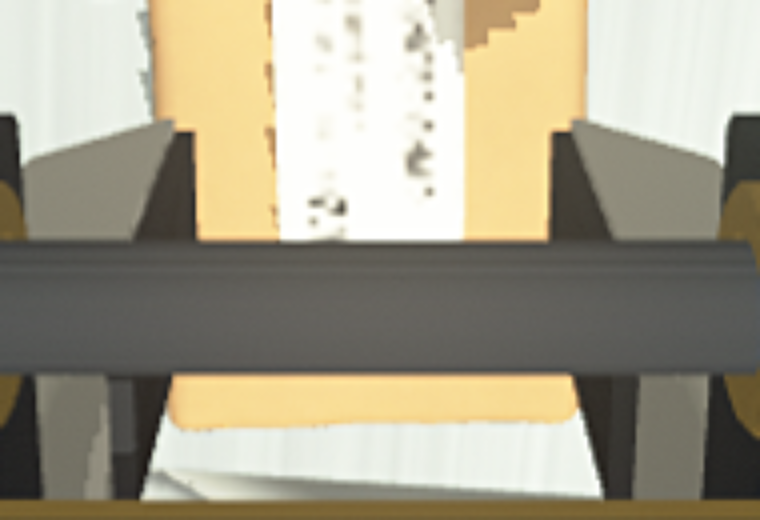

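```bash
python3 -m creep '[[0,0,0,0,1],[0,0,0,0,1],[0,0,0,0,1],[0,0,0,0,1],[0,0,0,0,1],[0,0,0.4,0,1],[0,0,0.3,0,1],[0,0,0,0,1]]'
python3 - <<'E'
from h import *
from cell import arm
print(arm.tcp_to_grasp,[a for a in dir(arm) if a[0]!='_'])
b=shot('wrist','w4');p,M,s=tool();P=cloud(b)
L=(P-p)@M   # tool coords
m=(abs(L[...,1])>.03)&(abs(L[...,1])<.075)&(abs(L[...,0])<.03)&(L[...,2]<0.05)&(b['z_map']>0)
for lo in np.arange(-.08,.05,.005):
    k=m&(L[...,2]>=lo)&(L[...,2]<lo+.005)
    print(round(lo,3),k.sum(),L[k].mean(0).round(3) if k.sum() else '')
E
```

```text
clock: 6.65
position: [0.4971, -0.1578, 0.0701]
ee_rot: [-2.338, -2.094, 0.002]
force: [0.5, -0.9, 0.1]
width: 1.002
gripper_force: 0.0
-0.0188 ['PlanningError', 'tcp_to_grasp']
-0.08 261 [-0.006 -0.    -0.078]
-0.075 310 [ 0.001 -0.001 -0.072]
-0.07 559 [ 0.007 -0.001 -0.067]
-0.065 540 [ 0.008  0.002 -0.063]
-0.06 481 [ 0.009  0.001 -0.058]
-0.055 467 [ 0.008 -0.    -0.053]
-0.05 425 [ 0.008 -0.002 -0.048]
-0.045 323 [ 0.006  0.001 -0.043]
-0.04 162 [ 0.005 -0.001 -0.038]
-0.035 182 [ 0.009 -0.009 -0.032]
-0.03 4 [ 0.004  0.011 -0.028]
-0.025 9544 [ 0.012  0.009 -0.023]
-0.02 0 
-0.015 0 
-0.01 0 
-0.005 0 
0.0 0 
0.005 0 
0.01 0 
0.015 0 
0.02 0 
0.025 0 
0.03 0 
0.035 0 
0.04 0 
0.045 0
```

```bash
python3 -m creep '[[0,0,0.2,0,1],[0,0,0.12,0,1],[0,0,0,0,1],[0,0,0,0,0.5],[0,0,0,0,0.5],[0,0,0,0,0.5],[0,0,0,0,0.5],[0,0,0,0,0.5]]' 15
python3 - <<'E'
from h import *
shot('wrist','w4');shot('scene','s4')
E
```

```text
clock: 7.7
position: [0.4984, -0.1581, 0.0589]
ee_rot: [2.34, 2.096, 0.0]
force: [0.0, -0.0, 0.9]
width: 0.673
gripper_force: 15.0
```

```bash
python3 -m creep '[[0,0,-0.5,0,0.5],[0,0,-0.5,0,0.5],[0.5,0,-0.5,0,0.5],[0.9,-0.1,0,0,0.5],[0.9,-0.1,0,0,0.5],[0.9,-0.1,0,0,0.5],[0.9,-0.1,0,0,0.5],[0.7,-0.1,0.5,0,0.5],[0.2,0,0.8,0,0.5],[0,0,0.8,0,0.5],[0,0,0.8,0,0.5],[0,0,0.5,0,0.5]]'
python3 -m creep '[[0,0,0.2,0,0.5],[0,0,0.12,0,0.5],[0,0,0.06,0,0.5],[0,0,0,0,0.5]]'
```

```text
clock: 9.3
position: [0.4996, 0.0428, -0.0187]
ee_rot: [-2.339, -2.095, 0.002]
force: [0.6, -0.5, -1.0]
width: 0.677
gripper_force: 15.0
clock: 9.8
position: [0.5007, 0.0429, -0.032]
ee_rot: [2.34, 2.095, 0.001]
force: [-0.1, -0.1, -1.2]
width: 0.673
gripper_force: 15.0
```

```bash
python3 -m creep '[[0,0,0.06,0,0.5],[0,0,0,0,0.5]]'
```

```text
clock: 10.05
position: [0.501, 0.043, -0.0342]
ee_rot: [2.34, 2.095, 0.001]
force: [-0.3, -0.1, 4.7]
width: 0.673
gripper_force: 15.0
```

```bash
python3 -m creep '[[0,0,0,0,0.9],[0,0,0,0,0.9],[0,0,-0.6,0,1],[0,0,-1,0,1],[0,0,-1,0,0.6],[-0.8,0.2,-1,0,0],[-1,0.2,-1,0,0],[-1,0.2,-1,0,0],[-1,0.2,-0.3,0,0],[-1,0.2,0,0,0],[-1,0.2,0,0,0],[-1,0.2,0,0,0]]'
python3 -m creep '[[-1,0.2,0,0,0],[-0.7,0.1,0,0,0],[0,0,0,-1,0],[0,0,0,-1,0],[0,0,0,-1,0],[0,0,0,-1,0],[0,0,0,-1,0],[0,0,0,-1,0],[0,0,0,-1,0],[0,0,0,-1,0],[0,0,0,-1,0],[0,0,0,-1,0]]'
python3 -m creep '[[0,0,0,-1,0],[0,0,0,-1,0],[0,0,0,-1,0],[0,0,0,-1,0],[0,0,0,-1,0],[0,0,0,-1,0],[0,0,0,-1,0],[0,0,0,-1,0],[0,0,0,-1,0],[0,0,0,-1,0],[0,0,0,-1,0],[0,0,0,-0.5,0]]'
python3 - <<'E'
from h import *
p,M,s=tool();print(p,np.degrees(np.arctan2(M[1,0],M[0,0])),s['joints'].round(2),s['clock'],s['width'])
b=shot('wrist','w5');P=cloud(b);np.save('P5.npy',P)
L=(P-p)@M
m=(abs(L[...,1])<.045)&(abs(L[...,0])<.03)&(L[...,2]<-.02)&(b['z_map']>0)
for lo in np.arange(-.08,.0,.005):
    k=m&(L[...,2]>=lo)&(L[...,2]<lo+.005)
    if k.sum(): print(round(lo,3),k.sum(),L[k].min(0).round(3),L[k].max(0).round(3))
E
```

```text
clock: 11.55
position: [0.526, -0.2349, 0.2011]
ee_rot: [-2.34, -2.096, 0.0]
force: [1.0, 0.5, 0.1]
width: 0.183
gripper_force: 0.0
clock: 13.05
position: [0.5304, -0.3024, 0.2009]
ee_rot: [-1.479, -2.771, 0.0]
force: [-0.7, 0.4, 0.7]
width: 0.005
gripper_force: 0.0
clock: 14.55
position: [0.5304, -0.3025, 0.201]
ee_rot: [-0.28, -3.129, -0.0]
force: [0.7, -0.4, 0.0]
width: 0.009
gripper_force: 0.0
[ 0.53042064 -0.30245772  0.200962  ] 169.7632935158587 [ 0.9   0.5  -0.7   1.55  0.33  1.22  1.53] 14.55 0.00945436075414065
-0.07 36 [ 0.009 -0.003 -0.069] [ 0.01   0.001 -0.065]
-0.065 54 [ 0.009 -0.004 -0.065] [ 0.011  0.001 -0.06 ]
-0.06 71 [ 0.009 -0.005 -0.06 ] [ 0.011  0.003 -0.055]
-0.055 77 [ 0.009 -0.005 -0.055] [ 0.011  0.003 -0.05 ]
-0.05 73 [ 0.009 -0.006 -0.05 ] [ 0.011  0.003 -0.045]
-0.045 121 [-0.002 -0.006 -0.045] [ 0.011  0.003 -0.04 ]
-0.04 39 [ 0.008 -0.006 -0.04 ] [ 0.011  0.003 -0.037]
```

View pics/w5.png

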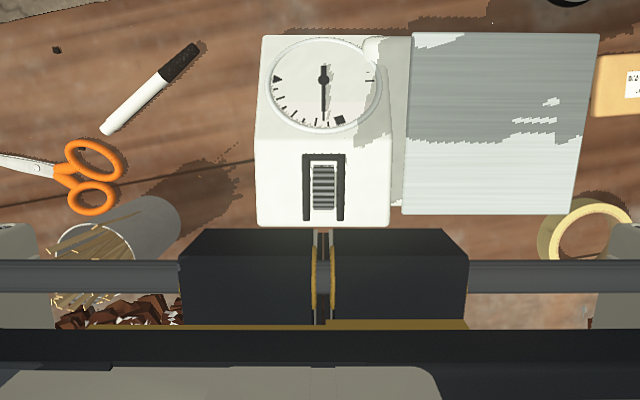

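```bash
cat >> h.py <<'E'
def dial(im,cen,ptr,zero):
    P=cloud(im)
    u,v=map(int,cen); q=P[v-35:v+45,u-45:u+45].reshape(-1,3)
    q=q[(q[:,2]>.04)&(q[:,2]<.11)]
    C,_,_,_=np.linalg.lstsq(np.c_[q[:,:2],np.ones(len(q))],q[:,2],rcond=None)
    for _ in range(3):
        e=abs(q@[C[0],C[1],-1]+C[2]); g=q[e<.004]
        C=np.linalg.lstsq(np.c_[g[:,:2],np.ones(len(g))],g[:,2],rcond=None)[0]
    n=np.array([-C[0],-C[1],1]);n/=np.linalg.norm(n)
    o=np.array(im['position']);d=rays(im,[cen,ptr,zero])@rot(im).T
    t=-(o@[C[0],C[1],-1]+C[2])/(d@[C[0],C[1],-1])
    X=o+d*t[:,None]; a,b=X[1]-X[0],X[2]-X[0]
    return X,n,np.linalg.norm(a),np.linalg.norm(b),np.arctan2(n@np.cross(a,b),a@b)
E
python3 - <<'E'
from h import *
im=shot('wrist')
g=cv2.cvtColor(im['pixels'],cv2.COLOR_BGR2GRAY)
n,l,st,c=cv2.connectedComponentsWithStats((g[35:135,268:380]<70).astype(np.uint8))
for i in range(1,n):
    if st[i,4]>10: print((c[i]+[268,35]).round(1),st[i])
X,nn,ra,rb,an=dial(im,(323,79),(323,119),(339.5,119.5));print(X.round(4),nn.round(3),ra,rb,'zero ang ccw',an,'wheel',an/.4)
W=onplane(im,[(324,170),(324,188),(324,205)],.111);print(W.round(4))
P=cloud(im);print(P[165:212:6,324].round(4))
p,M,s=tool()
k=(abs(P[...,2]-.094)<.006)
m=np.zeros_like(k);m[30:216,400:602]=1;q=P[k&m];r=cv2.minAreaRect((q[:,:2]*1000).astype(np.float32));print('pan',r)
for w in W: print((M.T@(w-p)/.04).round(3))
E
```

```text
[323.6  83.2] [ 51  31  10  46 162]
[276.4  78.2] [ 6 40  8  7 29]
[339.7 119.1] [67 80 10  9 32]
[[ 0.4419 -0.2876  0.0663]
 [ 0.475  -0.2935  0.0898]
 [ 0.4778 -0.28    0.09  ]] [-0.564  0.103  0.82 ] 0.041024676251696764 0.0437277034809012 zero ang ccw 0.3215283453244801 wheel 0.8038208633112002
[[ 0.514  -0.2997  0.111 ]
 [ 0.5287 -0.3024  0.111 ]
 [ 0.5429 -0.3049  0.111 ]]
[[ 0.5113 -0.2992  0.103 ]
 [ 0.5157 -0.3     0.1059]
 [ 0.5203 -0.3008  0.1077]
 [ 0.5248 -0.3017  0.1101]
 [ 0.5294 -0.3025  0.1117]
 [ 0.5342 -0.3033  0.1122]
 [ 0.5396 -0.3043  0.1109]
 [ 0.546  -0.3054  0.106 ]]
pan ((508.0382385253906, -152.3692169189453), (151.7284698486328, 150.03509521484375), 79.6054458618164)
[ 0.416 -0.007  2.25 ]
[ 0.044 -0.006  2.25 ]
[-0.317 -0.004  2.25 ]
```

```bash
python3 -m creep '[[-0.22,0,0.7,0,0],[0,0,1,0,0],[0,0,0.8,0,0],[0,0,0.4,0,0],[0,0,0.1,0,0],[0,0,0.05,0,0],[0,0,0,0,0]]'
python3 -m creep '[[0,0,0.04,0,0],[0,0,0,0,0]]'
```

```text
clock: 15.52
position: [0.54, -0.3043, 0.0803]
ee_rot: [0.282, 3.127, -0.001]
force: [0.2, -0.4, 0.2]
width: 0.008
gripper_force: 0.0
clock: 15.78
position: [0.5394, -0.3042, 0.0779]
ee_rot: [0.282, 3.129, -0.0]
force: [0.9, -0.6, 0.4]
width: 0.005
gripper_force: 0.0
```

```bash
python3 -m creep '[[0,0,0.05,0,0],[0,0,0,0,0]]'
python3 -m creep '[[0,0,0.03,0,0],[0,0,0,0,0]]'
```

```text
clock: 16.02
position: [0.5391, -0.3041, 0.0754]
ee_rot: [-0.282, -3.129, -0.0]
force: [-0.1, 1.1, -0.3]
width: 0.006
gripper_force: 0.0
clock: 16.27
position: [0.5392, -0.3041, 0.0743]
ee_rot: [-0.282, -3.129, -0.0]
force: [-0.0, -0.2, -0.3]
width: 0.002
gripper_force: 0.0
```

```bash
python3 -m creep '[[0,0,0.03,0,0],[0,0,0,0,0]]'
python3 -m creep '[[0,0,0.03,0,0],[0,0,0,0,0]]'
```

```text
clock: 16.52
position: [0.5398, -0.3041, 0.0737]
ee_rot: [0.282, 3.128, -0.001]
force: [-0.2, 0.2, 3.2]
width: 0.006
gripper_force: 1.7
clock: 16.77
position: [0.5408, -0.3044, 0.0735]
ee_rot: [0.282, 3.126, -0.002]
force: [1.1, -0.7, 9.1]
width: 0.004
gripper_force: 4.8
```

```bash
python3 -m creep '[[0.12,0,0,0,0],[0.13,0,0,0,0],[0.13,0,0,0,0],[0,0,0,0,0]]'
python3 - <<'E'
from h import *
im=shot('wrist','w6')
g=cv2.cvtColor(im['pixels'],cv2.COLOR_BGR2GRAY)
n,l,st,c=cv2.connectedComponentsWithStats((g<70).astype(np.uint8))
for i in range(1,n):
    if 25<st[i,4]<2000 and c[i][1]<230 and 200<c[i][0]<460: print(c[i].round(1),st[i])
E
```

```text
clock: 17.27
position: [0.5255, -0.3016, 0.0735]
ee_rot: [0.282, 3.126, -0.002]
force: [-0.5, 1.2, 10.3]
width: 0.008
gripper_force: 5.1
[326.   99.1] [315  49  27 102 846]
[250.5  59.9] [244  59  16   4  37]
[399.5  87.1] [393  86  14   4  27]
[261.7 117.8] [256 113  13  10  33]
[293.4 137.9] [290 132   8  13  30]
[323.5 221.6] [306 220  36   6 142]
```

View pics/w6.png

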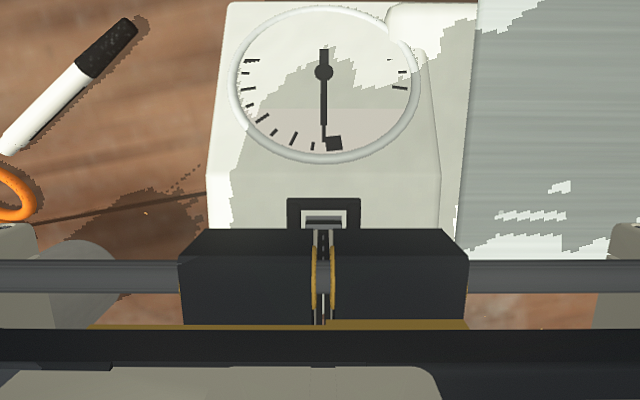

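```bash
cat >> h.py <<'E'
def look(im,box,thr=80,lohi=None):
    u0,u1,v0,v1=box
    g=cv2.cvtColor(im['pixels'],cv2.COLOR_BGR2GRAY)[v0:v1,u0:u1]
    for v in range(0,v1-v0):
        print(v+v0,' '.join('%3d'%x for x in g[v]))
E
python3 - <<'E'
from h import *
im=shot('wrist')
X,n,ra,rb,an=dial(im,(323.5,72),(324,141),(334,143));print(X.round(4),n.round(3),ra,rb,an,an/.4*26)
look(im,(312,348,126,154))
E
```

```text
[[ 0.4425 -0.2873  0.0665]
 [ 0.4764 -0.2932  0.0904]
 [ 0.4782 -0.2885  0.091 ]] [-0.56   0.103  0.822] 0.04189109930327278 0.043314302921780415 0.11415324656817306 7.419961026931248
126 197 197 197 197 197 197 197 201 208 183  90  48  47 109 200 205 199 197 197 196 197 197 197 197 196 197 197 197 198 197 196 197 196 198 196 197
127 198 198 196 196 197 196 197 198 206 179  88  47  44 106 197 203 197 198 197 197 197 197 197 197 197 197 197 198 197 197 197 197 197 197 198 197
128 197 196 197 198 197 197 198 198 205 177  87  47  46 104 194 202 198 198 196 198 197 197 197 197 197 197 196 197 196 197 197 198 196 197 198 197
129 197 197 197 197 197 198 197 198 205 177  88  46  45 105 196 203 197 198 196 197 197 198 198 197 196 197 198 197 197 197 198 197 197 197 197 197
130 198 196 198 197 197 198 197 199 205 177  88  47  46 105 195 204 198 198 197 198 197 197 197 196 197 197 197 198 196 197 197 197 197 198 196 197
131 198 197 198 198 198 197 198 199 206 178  88  46  45 107 196 202 198 198 198 197 198 198 197 197 198 197 196 197 197 197 197 198 196 197 196 197
132 198 198 198 198 198 198 
[... 2527 characters left out ...]
 198 197 197 199 210 132  54  45  50  47  44  42  42  36  53  55  78  84  81 108 110 139 195 202 199 199 199
150 153 145 194 202 199 197 198 198 197 197 197 197 200 208 139  70  76  84  81 110 122 147 150 155 155 167 169 167 185 186 206 205 203 201 192 186
151 212 209 204 201 199 200 198 199 198 197 198 199 199 205 170 155 165 169 168 184 193 209 213 213 212 210 210 211 199 189 189 185 180 181 170 162
152 186 186 192 191 188 199 201 201 201 200 201 200 201 203 206 209 211 210 208 197 195 194 194 183 185 193 189 183 171 159 163 159 157 158 162 165
153 161 161 169 167 164 178 181 182 182 182 183 181 179 180 181 181 182 184 180 168 166 168 168 153 158 171 167 159 161 164 168 169 172 175 176 178
```

```bash
python3 -m creep '[[0,0,-0.25,0,0],[-0.15,0,0,0,0],[-0.15,0,0,0,0],[0,0,0.12,0,0],[0,0,0.08,0,0],[0,0,0.04,0,0],[0,0,0.01,0,0],[0,0,0,0,0]]'
python3 -m creep '[[0.06,0,0,0,0],[0.06,0,0,0,0],[0.05,0,0,0,0],[0,0,0,0,0]]'
python3 - <<'E'
from h import *
im=shot('wrist')
look(im,(312,348,134,150))
E
```

```text
clock: 18.38
position: [0.5376, -0.3037, 0.0735]
ee_rot: [0.282, 3.126, -0.001]
force: [0.3, -0.1, 12.7]
width: 0.004
gripper_force: 5.9
clock: 18.88
position: [0.5309, -0.3024, 0.0735]
ee_rot: [0.282, 3.126, -0.001]
force: [-0.5, 0.5, 12.0]
width: 0.004
gripper_force: 5.9
134 198 197 197 198 200 209 147  68  53  56  57  58  59  58  58  57  58  58  59  57  58  53  36 196 206 199 197 196 198 197 197 197 197 198 197 197
135 198 198 198 197 199 210 147  67  51  58  58  56  57  58  58  57  57  57  56  57  57  53  36 196 207 199 197 197 198 198 197 196 198 198 197 198
136 197 198 197 198 200 208 145  69  50  58  57  57  59  58  60  58  58  57  57  58  57  53  38 176 202 200 199 197 197 197 196 198 198 197 198 197
137 197 197 198 198 198 208 161  77  50  55  57  56  55  56  56  57  55  56  57  56  56  53  38 147 197 200 198 198 198 197 198 196 198 198 198 198
138 197 197 197 197 199 207 177  85  43  49  48  49  49  48  49  48  47  46  46  46  41  41  29 143 197 200 198 197 198 197 198 198 199 200 198 200
139 199 198 198 197 198 205 172  82  48  77  84  83  83  82  82  82  81 109 114 115 11
[... 841 characters left out ...]
 184 184 183 182 183 184 183 183 185 185 186 187 189 188 190 191 192 195 195 197 198 197 199 198 196 198 199
146 200 200 199 197 198 197 197 197 197 195 195 196 195 194 193 193 193 195 196 197 199 199 200 200 200 200 201 202 203 203 203 204 200 198 196 195
147 206 206 205 205 205 204 204 205 205 205 203 204 203 203 202 202 202 203 204 204 204 204 204 204 202 200 199 197 198 196 196 196 193 192 189 186
148 197 196 198 197 197 198 198 199 199 199 199 200 199 200 201 201 200 200 197 198 197 195 194 193 193 192 191 191 188 188 187 187 184 181 179 176
149 185 185 187 187 188 188 188 189 189 189 189 190 191 192 193 192 191 189 188 188 186 185 185 184 183 181 179 177 177 177 175 174 173 169 164 160
```

```bash
python3 - <<'E'
from h import *
im=shot('wrist')
g=cv2.cvtColor(im['pixels'],cv2.COLOR_BGR2GRAY).astype(float)
w=np.clip((190-g)/140,0,1)
for v in range(88,140,2):
    r=w[v,305:345]; print(v,round(r.sum(),1),round((r*np.arange(305,345)).sum()/r.sum(),2))
E
```

```text
88 6.3 323.19
90 6.3 323.21
92 6.3 323.23
94 6.4 323.24
96 6.4 323.3
98 6.3 323.18
100 6.3 323.19
102 6.3 323.18
104 6.3 323.19
106 6.4 323.18
108 6.3 323.18
110 6.4 323.18
112 6.4 323.19
114 4.1 323.07
116 3.5 323.02
118 3.5 323.03
120 3.5 323.03
122 3.5 323.02
124 4.5 324.45
126 16.0 326.06
128 15.6 326.22
130 18.5 322.99
132 18.1 323.43
134 17.5 324.0
136 17.1 324.57
138 16.5 326.28
```

```bash
cat >> h.py <<'E'
def off(im,prow,brow):
    g=cv2.cvtColor(im['pixels'],cv2.COLOR_BGR2GRAY).astype(float);w=np.clip((190-g)/140,0,1)
    for v in list(prow)+list(brow):
        r=w[v,313:336]; print(v,round(r.sum(),1),round((r*np.arange(313,336)).sum()/r.sum(),2))
E
python3 -m creep '[[0.04,0,0,0,0],[0.03,0,0,0,0],[0,0,0,0,0]]'
python3 - <<'E'
from h import *
off(shot('wrist'),(110,114,118),range(120,142,2))
E
```

```text
clock: 19.35
position: [0.5282, -0.302, 0.0734]
ee_rot: [0.282, 3.126, -0.001]
force: [-0.1, 0.2, 10.7]
width: 0.006
gripper_force: 5.7
110 6.3 323.19
114 6.4 323.18
118 6.5 323.17
120 3.3 323.03
122 3.5 323.03
124 3.5 323.03
126 3.5 323.02
128 3.5 323.03
130 5.5 323.03
132 15.8 323.05
134 15.5 323.0
136 15.4 323.01
138 15.5 323.01
140 15.4 323.01
```

```bash
python3 -m creep '[[0,0,-0.3,0,0],[0,0,-0.6,0,0],[0,0,-1,0,0],[0,0,0,0,0]]'
python3 - <<'E'
from h import *
im=shot('wrist','w7')
g=cv2.cvtColor(im['pixels'],cv2.COLOR_BGR2GRAY)
n,l,st,c=cv2.connectedComponentsWithStats((g<70).astype(np.uint8))
for i in range(1,n):
    if 15<st[i,4]<2000 and c[i][1]<230 and 200<c[i][0]<460: print(c[i].round(1),st[i])
E
python3 -m creep '[[0,0,-1,0,0],[0.16,0.98,-0.8,0,0],[0.16,0.98,0,0,0],[0.16,0.98,0,0,0],[0.16,0.98,0,0,0],[0.16,0.98,0,0,0],[0.16,0.98,0,0,0],[0.16,0.98,0,0,0],[0.16,0.98,0,0,0],[0.16,0.98,0,0,0],[0.16,0.98,0,0,0],[0.16,0.98,0,0,0]]'
python3 -m creep '[[0.16,0.98,0,0,0],[0.16,0.98,0,0,0],[0,0,0,-1,0],[0,0,0,-1,0],[0,0,0,-1,0],[0,0,0,-1,0],[0,0,0,-0.3,0],[0,0,0,0,0]]'
python3 - <<'E'
from h import *
p,M,s=tool();print(p,np.degrees(np.arctan2(M[1,0],M[0,0])),s['joints'].round(2))
shot('wrist','w8')
E
```

```text
clock: 19.9
position: [0.5285, -0.3022, 0.1512]
ee_rot: [0.282, 3.124, -0.003]
force: [0.4, 0.6, -0.6]
width: 0.008
gripper_force: 0.0
[379.5  23. ] [372  23  16   1  16]
[323.6  91.1] [318  60  12  72 346]
[332.7 172. ] [320 171  22   4  29]
[324.9 184.2] [312 184  24   2  32]
[324.4 191.8] [312 191  24   2  32]
[299.  210.5] [299 197   1  28  28]
[331.6 198.6] [327 198   9   3  17]
[323.1 206.1] [312 205  24   3  51]
[323.5 213.5] [312 213  24   2  48]
[323.5 220. ] [312 220  24   1  24]
[323.5 226. ] [312 226  24   1  24]
clock: 21.45
position: [0.5338, 0.1357, 0.2188]
ee_rot: [-0.283, -3.127, 0.002]
force: [0.8, 0.4, 0.3]
width: 0.005
gripper_force: 0.0
clock: 22.45
position: [0.5357, 0.2142, 0.2194]
ee_rot: [0.187, -3.135, 0.001]
force: [1.1, 0.4, -1.5]
width: 0.007
gripper_force: 0.0
[0.53573039 0.21417155 0.21935659] -173.1645634108152 [ 0.13  0.48 -0.89  1.6   0.38  1.25  0.87]
```

View pics/w8.png

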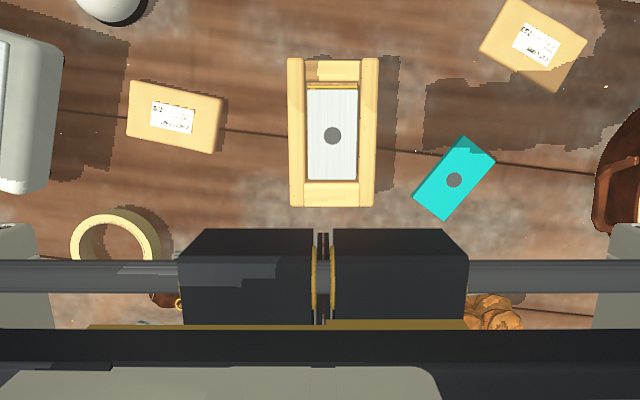

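```bash
python3 - <<'E'
from h import *
im=shot('wrist')
p,M,s=tool()
B=onplane(im,[(288,58),(379,58),(374,206),(290,206)],.05);print('block',B.round(4),B.mean(0))
W=onplane(im,[(306.5,89),(356.5,89),(357,180.5),(308,181)],.05);print('wt',W.round(4),W.mean(0))
e=(W[0]+W[1]-W[2]-W[3])[:2];b=(B[0]+B[1]-B[2]-B[3])[:2]
for v in (e,b): print(np.degrees(np.arctan2(-v[1],-v[0])),np.linalg.norm(v)/2)
sp=onplane(im,[(332.3,135.3)],.05);print('spot',sp, pts(im,[(332,115),(332,160)]))
wc=W.mean(0); a=np.radians(6.8);ux=np.array([np.cos(a),np.sin(a),0])
for c in (wc,sp[0]):
  pp=c-.036*ux; print('press',pp,(M.T@(np.r_[pp[:2],.05-.037]-p)/.04).round(3))
E
```

```text
block [[0.4288 0.1667 0.05  ]
 [0.4184 0.2534 0.05  ]
 [0.5647 0.2713 0.05  ]
 [0.5753 0.183  0.05  ]] [0.49677389 0.2185962  0.05      ]
wt [[0.4551 0.1875 0.05  ]
 [0.4493 0.236  0.05  ]
 [0.5395 0.2495 0.05  ]
 [0.5461 0.1989 0.05  ]] [0.49751218 0.21796956 0.05      ]
7.833428224459065 0.09152712828944301
6.644528139135707 0.14735527005517607
spot [[0.49652245 0.21813158 0.05      ]] [[0.47675744 0.21533923 0.04958673]
 [0.52124603 0.22092647 0.05103557]]
press [0.46176542 0.21370701 0.05      ] [1.84  0.204 5.169]
press [0.46077569 0.21386904 0.05      ] [1.865 0.211 5.169]
```

```bash
python3 -m creep '[[0.93,0.1,0,0,0],[0.92,0.1,0.8,0,0],[0,0,1,0,0],[0,0,1,0,0],[0,0,1,0,0],[0,0,0.8,0,0],[0,0,0.3,0,0],[0,0,0,0,0]]'
python3 -m creep '[[0,0,0.1,0,0],[0,0,0.1,0,0],[0,0,0.1,0,0],[0,0,0,0,0]]'
```

```text
clock: 23.55
position: [0.4614, 0.2136, 0.024]
ee_rot: [0.189, -3.135, 0.0]
force: [-0.2, 0.7, 0.1]
width: 0.005
gripper_force: 0.0
clock: 24.05
position: [0.4615, 0.2136, 0.012]
ee_rot: [0.189, -3.136, 0.0]
force: [-0.1, -0.2, 0.6]
width: 0.004
gripper_force: 0.1
```

```bash
python3 -m creep '[[0,0,0.08,0,0],[0,0,0.08,0,0],[0,0,0,0,0]]'
python3 -m creep '[[0,0,0.06,0,0],[0,0,0.05,0,0],[0,0,0,0,0]]'
```

```text
clock: 24.42
position: [0.4602, 0.2133, 0.0052]
ee_rot: [0.19, -3.134, 0.001]
force: [-4.8, 0.1, 2.0]
width: 0.006
gripper_force: 1.9
clock: 24.8
position: [0.4597, 0.2133, 0.0012]
ee_rot: [0.19, -3.133, 0.002]
force: [-8.9, -1.3, 10.6]
width: 0.005
gripper_force: 6.9
```

```bash
python3 -m creep '[[0,0,0.04,0,0],[0,0,0,0,0]]'
python3 -m creep '[[0,0,-0.5,0,0],[-0.9,0,-1,0,0],[-0.9,0,-1,0,0.6],[0,0,-1,0,1],[0,0,0,0,1]]'
python3 - <<'E'
from h import *
im=shot('wrist','w9');p,M,s=tool();P=cloud(im);L=(P-[.497,.218,0])@np.array([[np.cos(.119),-np.sin(.119),0],[np.sin(.119),np.cos(.119),0],[0,0,1]])
print(p)
m=(abs(L[...,1])<.02)&(L[...,2]>.02)&(L[...,2]<.1)
for x in np.arange(-.07,.08,.005):
    k=m&(abs(L[...,0]-x)<.0025); print(round(x,3),k.sum(),np.median(L[k][:,2]).round(4) if k.sum() else '')
k=(L[...,2]>.056)&(L[...,2]<.09)&(abs(L[...,1])<.045)&(abs(L[...,0])<.06);q=L[k];print(q.min(0),q.max(0),np.percentile(q[:,1],[3,50,97]))
E
```

```text
clock: 25.05
position: [0.4599, 0.2133, 0.0005]
ee_rot: [0.19, -3.134, 0.003]
force: [-12.8, -4.6, 24.5]
width: 0.006
gripper_force: 13.8
clock: 25.68
position: [0.5354, 0.2236, 0.1427]
ee_rot: [-0.187, 3.13, 0.004]
force: [0.5, -0.5, -1.3]
width: 0.283
gripper_force: 0.0
[0.5342267  0.22257506 0.14075614]
-0.07 313 0.0269
-0.065 323 0.0268
-0.06 309 0.0269
-0.055 241 0.0259
-0.05 48 0.0274
-0.045 292 0.0298
-0.04 291 0.0328
-0.035 292 0.0356
-0.03 350 0.0389
-0.025 299 0.0418
-0.02 347 0.0449
-0.015 299 0.048
-0.01 352 0.0512
-0.005 357 0.0542
0.0 358 0.0573
0.005 353 0.0603
0.01 362 0.0634
0.015 367 0.0665
0.02 377 0.0693
0.025 369 0.0724
0.03 261 0.0729
0.035 246 0.0646
0.04 7 0.0619
0.045 12 0.0427
0.05 639 0.0476
0.055 271 0.051
0.06 264 0.0509
0.065 273 0.0509
0.07 257 0.0509
0.075 77 0.0502
0.08 0 
[-0.00437379 -0.02549165  0.05600274] [0.03770604 0.0246985  0.0757663 ] [-0.02374472 -0.00055824  0.02281057]
```

```bash
python3 -m creep '[[0,0,0,0,1],[0,0,0,0,1],[0,0,0,0,1]]'
python3 - <<'E'
from h import *
p,M,s=tool();print(p,s['width'],rel([.5105,.2196,.0165]),np.degrees(np.arctan2(M[1,0],M[0,0])))
E
```

```text
clock: 26.1
position: [0.5327, 0.222, 0.1389]
ee_rot: [0.189, -3.135, 0.001]
force: [0.6, -1.2, 0.2]
width: 0.65
gripper_force: 0.0
[0.5326946  0.22198323 0.13891159] 0.6504770432738023 [0.55461998 0.00870973 3.06090178] -173.09616211493312
```

```bash
python3 -m creep '[[0.55,0,0,0,1],[0,0,0,0,1],[0,0,0.6,0,1],[0,0,0.8,0,1],[0,0,0.8,0,1],[0,0,0.6,0,1],[0,0,0.25,0,1],[0,0,0,0,1]]' 40
python3 -m creep '[[0,0,0,0,0.4],[0,0,0,0,0.4],[0,0,0,0,0.4],[0,0,0,0,0.4],[0,0,0,0,0.4],[0,0,0,0,0.4]]'
```

```text
clock: 27.1
position: [0.5113, 0.2196, 0.0173]
ee_rot: [0.189, -3.135, 0.0]
force: [1.2, -0.2, -0.4]
width: 0.995
gripper_force: 0.0
clock: 27.85
position: [0.5114, 0.2202, 0.0178]
ee_rot: [-0.19, 3.135, 0.001]
force: [0.4, 2.9, 0.8]
width: 0.541
gripper_force: 40.0
```

```bash
python3 -m creep '[[0,0,-0.15,0,0.4],[0,0,-0.3,0,0.4],[0,0,-0.5,0,0.4],[0,0,-0.8,0,0.4],[0,0,-1,0,0.4],[0,0,-1,0,0.4],[0,0,-0.8,0,0.4],[0,0,0,0,0.4]]'
python3 - <<'E'
from h import *
im=shot('wrist','w10');p,M,s=tool();P=cloud(im);L=(P-p)@M
print(p,s['width'],s['gripper_force'])
m=(abs(L[...,1])<.02)&(L[...,2]<.06)&(L[...,2]>-.07)
for x in np.arange(-.04,.09,.005):
    k=m&(abs(L[...,0]-x)<.0025); print(round(x,3),k.sum(),np.median(L[k][:,2]).round(4) if k.sum() else '')
t=np.array([.508,-.153]); print(rel([.508,-.153,.2]))
E
```

```text
clock: 28.85
position: [0.5123, 0.2207, 0.2031]
ee_rot: [-0.189, 3.131, 0.003]
force: [0.1, -0.0, -3.5]
width: 0.532
gripper_force: 40.0
[0.51155172 0.21974724 0.20095068] 0.5400188734666288 39.97124969959259
-0.04 0 
-0.035 0 
-0.03 0 
-0.025 0 
-0.02 26 -0.0518
-0.015 445 -0.0578
-0.01 13 -0.0587
-0.005 0 
-0.0 618 -0.0491
0.005 1159 -0.0467
0.01 1101 -0.0436
0.015 1063 -0.0405
0.02 1049 -0.0374
0.025 1001 -0.0344
0.03 990 -0.0312
0.035 937 -0.028
0.04 922 -0.0249
0.045 885 -0.0217
0.05 862 -0.0187
0.055 877 -0.0155
0.06 556 -0.0127
0.065 0 
0.07 0 
0.075 0 
0.08 0 
0.085 0 
[ 1.20517837 -9.2408576   0.01904416]
```

```bash
python3 -m creep '[[0.03,-0.4,0,0,0.4],[0.05,-0.8,0,0,0.4],[0.07,-1,0,0,0.4],[0.07,-1,0,0,0.4],[0.07,-1,0,0,0.4],[0.07,-1,0,0,0.4],[0.07,-1,0,0,0.4],[0.07,-1,0,0,0.4],[0.06,-1,0,0,0.4],[0.05,-0.8,0,0,0.4],[0.02,-0.42,0,0,0.4],[0,0,0,0,0.4]]'
python3 -m creep '[[0,0,0.3,1,0.4],[0,0,0.4,1,0.4],[0,0,0.4,1,0.4],[0,0,0.4,1,0.4],[0,0,0.4,0.3,0.4],[0,0,0.2,0,0.4],[0,0,0,0,0.4]]'
python3 - <<'E'
from h import *
im=shot('wrist','w11');p,M,s=tool();P=cloud(im);L=(P-p)@M
print(p,np.degrees(np.arctan2(M[1,0],M[0,0])),s['gripper_force'],rel([.5316,-.1573,.096]))
q=P[(abs(P[...,2]-.094)<.005)&(P[...,0]>.38)&(P[...,1]>-.25)&(P[...,1]<-.05)];print(len(q),np.median(q[:,2]),q.min(0),q.max(0))
m=(abs(L[...,1])<.02)&(L[...,2]<.01)&(L[...,2]>-.07)
for x in (.02,.04,.055): print(x,np.median(L[m&(abs(L[...,0]-x)<.0025)][:,2]))
E
```

```text
clock: 30.4
position: [0.5306, -0.1587, 0.1987]
ee_rot: [0.185, -3.135, -0.001]
force: [0.2, -0.3, -3.4]
width: 0.539
gripper_force: 40.0
clock: 31.28
position: [0.5311, -0.1571, 0.1152]
ee_rot: [-0.28, -3.128, -0.001]
force: [-0.7, 0.1, -3.6]
width: 0.538
gripper_force: 40.0
[ 0.53152624 -0.15722044  0.11570908] 169.75890425401795 39.97159123420715 [-0.00220466 -0.001734    0.49272636]
34327 0.09481026158344485 [ 0.42169647 -0.24996558  0.08900775] [ 0.56270597 -0.06623106  0.0989924 ]
0.02 -0.035406927774577414
0.04 -0.023020072826196687
0.055 -0.013654915335751949
```

```bash
python3 -m creep '[[0,0,0.2,0,0.4],[0,0,0.15,0,0.4],[0,0,0.1,0,0.4],[0,0,0.1,0,0.4],[0,0,0.05,0,0.4],[0,0,0,0,0.4]]'
```

```text
clock: 32.08
position: [0.5316, -0.1576, 0.0917]
ee_rot: [0.282, 3.129, -0.0]
force: [0.5, -0.5, -1.6]
width: 0.534
gripper_force: 40.0
```

```bash
python3 -m creep '[[0,0,0.05,0,0.4],[0,0,0.05,0,0.4],[0,0,0.08,0,0.4],[0,0,0.08,0,0.4],[0,0,0.08,0,0.4],[0,0,0.08,0,0.4],[0,0,0,0,0.4]]' 12
python3 - <<'E'
from h import *
im=shot('wrist','w12');p,M,s=tool();P=cloud(im);L=(P-p)@M
m=(abs(L[...,1])<.02)&(L[...,2]<.03)&(L[...,2]>-.07)
for x in (.02,.04,.055,.065,.075): print(x,np.median(L[m&(abs(L[...,0]-x)<.0025)][:,2]))
E
```

```text
clock: 32.95
position: [0.5311, -0.1575, 0.0744]
ee_rot: [-0.282, -3.128, -0.0]
force: [0.9, 0.3, 0.1]
width: 0.545
gripper_force: 12.0
0.02 -0.04080583875793012
0.04 -0.03379137687355213
0.055 -0.028651157401421667
0.065 -0.02527445923852107
0.075 -0.01303043436566686
```

```bash
python3 -m creep '[[0,0,0.08,0,0.4],[0,0,0.08,0,0.4],[0,0,0.08,0,0.4],[0,0,0.06,0,0.4],[0,0,0,0,0.4]]' 10
python3 - <<'E'
from h import *
im=shot('wrist','w13');p,M,s=tool();P=cloud(im);L=(P-p)@M
m=(abs(L[...,1])<.02)&(L[...,2]<.03)&(L[...,2]>-.07)
for x in (.02,.04,.055,.065,.075): print(x,np.median(L[m&(abs(L[...,0]-x)<.0025)][:,2]))
m=np.zeros((400,640),bool);m[:110,400:600]=1
for c in ((480,150),(520,200),(150,150),(150,100)): print(c,P[c[1],c[0]].round(4))
E
```

```text
clock: 33.62
position: [0.5312, -0.1575, 0.0625]
ee_rot: [-0.282, -3.128, -0.0]
force: [0.7, 0.6, -1.8]
width: 0.543
gripper_force: 10.0
0.02 -0.04481114627413198
0.04 -0.04219228680720598
0.055 -0.040399123697997974
0.065 -0.039157200754364206
0.075 -0.02672067924604983
(480, 150) [ 0.4984 -0.0772  0.0892]
(520, 200) [ 5.585e-01 -1.360e-02  1.000e-04]
(150, 150) [ 0.4708 -0.2361  0.0786]
(150, 100) [ 0.4457 -0.2365  0.062 ]
```

```bash
python3 -m creep '[[0,0,0.07,0,0.4],[0,0,0.06,0,0.4],[0,0,0.05,0,0.4],[0,0,0,0,0.4]]' 8
python3 - <<'E'
from h import *
im=shot('wrist');p,M,s=tool();P=cloud(im);L=(P-p)@M
m=(abs(L[...,1])<.02)&(L[...,2]<.03)&(L[...,2]>-.07)
for x in (.02,.04,.055,.065,.075): print(x,np.median(L[m&(abs(L[...,0]-x)<.0025)][:,2]))
print(P[150,470:490,2].mean(),P[180,460:470,2].mean())
E
```

```text
clock: 34.17
position: [0.5313, -0.1576, 0.0554]
ee_rot: [-0.282, -3.128, -0.0]
force: [0.4, 0.3, -2.0]
width: 0.546
gripper_force: 8.0
0.02 -0.047063070546429664
0.04 -0.046808891743476806
0.055 -0.04669586650174317
0.065 -0.046648345309272046
0.075 -0.03460738152685173
0.08990647763286089 0.10625091053684058
```

```bash
python3 -m creep '[[0,0,0.04,0,0.4],[0,0,0.04,0,0.4],[0,0,0.02,0,0.4],[0,0,0,0,0.4]]' 5
```

```text
clock: 34.72
position: [0.5313, -0.1576, 0.0516]
ee_rot: [-0.282, -3.129, 0.0]
force: [-0.7, 0.0, -0.2]
width: 0.544
gripper_force: 5.0
```

Weight fully on the pan; release slowly, then rise.

```bash
python3 -m creep '[[0,0,0,0,0.58],[0,0,0,0,0.62],[0,0,0,0,0.66],[0,0,0,0,0.7],[0,0,0,0,0.7]]' 5
python3 -m creep '[[0,0,-0.1,0,0.7],[0,0,-0.3,0,0.7],[0,0,-0.6,0,0.7],[0,0,-1,0,0.7],[0,0,-1,0,0.7],[0,0,-1,0,0.7],[0,0,-0.5,0,0.7],[0,-0.5,0,0,0.7],[0,-0.7,0,0,0.7],[0,-0.3,0,0,0.7],[0,0,0,0,0.7]]'
python3 - <<'E'
from h import *
im=shot('wrist','w14');p,M,s=tool();P=cloud(im)
print(p)
q=P[(P[...,2]>.094)&(P[...,2]<.104)&(P[...,0]>.42)&(P[...,0]<.58)&(P[...,1]>-.21)&(P[...,1]<-.09)]
print(len(q),cv2.minAreaRect((q[:,:2]*1000).astype(np.float32)),np.median(q[:,2]))
q=P[(P[...,2]>.075)&(P[...,2]<.104)&(P[...,0]>.4)&(P[...,0]<.6)&(P[...,1]>-.24)&(P[...,1]<-.06)]
print(len(q),cv2.minAreaRect((q[:,:2]*1000).astype(np.float32)))
E
```

```text
clock: 35.35
position: [0.5315, -0.1576, 0.0517]
ee_rot: [0.282, 3.129, -0.0]
force: [-0.3, -0.3, 0.0]
width: 0.703
gripper_force: 0.0
clock: 36.72
position: [0.5199, -0.2178, 0.2308]
ee_rot: [-0.286, -3.127, -0.001]
force: [0.0, 0.4, -0.3]
width: 0.697
gripper_force: 0.0
[ 0.52038621 -0.21647611  0.23106958]
5338 ((507.3174743652344, -154.60194396972656), (50.327667236328125, 89.69781494140625), 79.68236541748047) 0.09886547858944103
24747 ((506.67919921875, -161.9557647705078), (169.6789093017578, 149.36314392089844), 79.70630645751953)
```

View pics/w14.png

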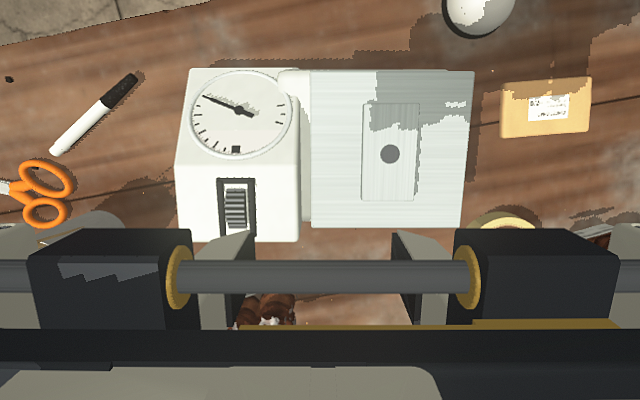

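The weight lies flat in the middle of the pan at (390,152). The pointer tip at (205,97) covers the check mark, the zero block is at (235,150), and the packet is on the counter at (546,107).

```bash
python3 -c "
from cell import sign_off
print(sign_off())"
```

```text
the job is handed in; nothing more can be done
None
```

The job is handed in: the packet lies flat on the counter, the scale was zeroed with the pan empty, and the check weight lies flat in the middle of the pan (within about 2 mm) with the pointer on the check mark; it took about 37 s of the 72 s allowed.

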